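# Hold a spread circlip at the groove of a roller stub

## Robot

A 6-joint arm with a two-finger parallel gripper is mounted at the origin on the work surface. World frame = base frame: x ahead of the robot, y to its left, z up, the work surface at z = 0. Lengths are in mm, angles in rad, forces in N, time in s.
With the tool pointing down it reaches from about 400 to 825 mm from the base axis. Payload 7 kg.
Tool frame: the origin (TCP) lies at the very end of the fingers, on their centre line; the grasp point (between the pads) lies 19 mm behind it; z points along the fingers, y is the line along which they close (so a half turn about z gives the same grasp; the last joint's range is limited). The gripper opens to 88 mm and grips with 3 to 60 N. Pads are 19 mm wide; open, the fingers measure 130 mm over their backs; the gripper's body (78 mm by 193 mm) begins 47 mm behind the grasp point.
Start: joints at [-0.872, 0.359, 0.012, 0, -1.224, -0.288], TCP at [269.528, -618.829, 226.561] pointing down, gripper open.
Joint ranges: [-3.07, 3.07], [-1.43, 2.12], [-1.02, 1.25], [-3.03, 1.67], [-3.05, -0], [-3.03, 3.03]. Speed limits (rad/s): [2.39, 2.39, 3.01, 3.14, 3.14, 3.14].

## Interface

Orientations are given as a unit quaternion [x, y, z, w].
In Python, from plant import bot gives the robot as it stands. Calls block until the motion is done:
- bot.move_ptp(position, orientation): joint-space move of the TCP to a pose.
- bot.line_to(position, velocity=150, ori=None): straight line of the TCP; ori=None keeps the orientation; velocity is the mean speed in mm/s.
- bot.move_joints(angles): joint-space move.
- bot.move_gripper(opening, force=None): finger opening in mm; force is the grip in N (None keeps the last); returns when the fingers have stopped.
- bot.pause(seconds).
- bot.solve_ik(position, orientation): joint angles nearest the present ones, or None.
- bot.read_state(): the state.
- bot.camera(name): name is "scene" or "top"; returns the picture (384x512x3 uint8, red, green, blue); there is no depth.
- bot.get_calibration(name): a dict with "fx", "fy", "cx", "cy" (pixels), "distortion" ([k1, k2, p1, p2, k3] as OpenCV has them; the pictures are not rectified), "view" (4x4, takes a point from world to camera coordinates). Camera axes: x right, y up, looking along -z (the intrinsics and any distortion apply to the point x, -y, -z); pixel columns grow to the right and rows downward; lengths in mm; the calibration is good to about 2 mm. A picture is of the moment at which its call begins. get_calibration takes no time and is no camera call.
A pose or a line that the arm cannot do raises bot.Unreachable and nothing moves.
- bot.close_job(): hands the job in; it is judged then, once.
The state is a dict: "t": time; "joint_pos": joint angles; "qvel": joint speeds; "tau": joint torques, N m; "tcp_pos": TCP position; "eef_rot": TCP orientation; "contact_force": force on the tool from outside, world axes, zero at the start; "moment": the same for the moment, N m; "width": finger opening in mm; "finger_force": force on a finger pad.
Only numpy, scipy, OpenCV 4.12 (cv2) and the standard library are available. Lean on these libraries where they do the work, as an engineer would, in place of code of your own. Each camera call takes 0.05 s, during which the arm holds its last target. There are 200 camera calls.

## Task

The bearing block of the scanner's conveyor roller has toppled over: stand it upright on the desk, stub upward, and let go of it. Then take the circlip pliers from their cradle by the handles, squeeze the handles firmly so that the clip on the tips is fully spread, bring it above the stub and slide it down, level, until it is around the groove. Finish while still holding it there, squeezed and spread, and leave the other things on the desk where they are.

Things in the scene. Friction and masses are not known exactly. Their poses are not given: they have to be found in the camera images.
- axle_block: Aluminium bearing block, 56 x 56 x 38 mm, 0.28 to 0.52 kg, a 20 mm round steel stub rising 54 mm from the middle of one square face. Origin: centre of the opposite face (underside); own z along the stub to its tip. At the start it lies on a 56 x 38 side face: z level, axis 28 mm above the desk. Upright: z up, origin at desk height. The stub can turn between fingers pinching it across.
- groove (a point): Centre of the ring groove in the stub: 62 mm along z from the block's underside; the groove is 10 mm high (57 to 67 mm) and 15 mm in diameter, in the 20 mm stub.
- stub_tip (a point): Centre of the stub's free end, 92 mm along the block's z from its underside. The last 4 mm taper to 12 mm diameter.
- pliers: Circlip pliers lying level on a cradle, tips forward, a dark steel clip caught on the tips (it stays on). 0.19 kg, balance point about 30 mm behind the pivot. Origin: centre of the pivot, 33 mm above the desk at the start; x from the handles to the tips, z up. The jaws are 8 mm thick; nothing reaches lower than 15.5 mm below the origin. Squeezing the handles together spreads the tips and clip.
- grip (a point): Where to pinch the two handles from above: 42 mm behind the pivot on the midline, at mid-height. The black handles run 18 to 112 mm behind the pivot, each 8 mm thick, 14 mm high. Relaxed they splay backwards in a V, about 43 mm over the outsides here; squeezed to the stop they are parallel, 22 mm over the outsides. The midline stays midway between them.
- clip_mid (a point): Centre of the opening of the fully spread clip, at mid-thickness of the clip (4 mm thick, level): on the pliers' midline, 51.8 mm ahead of the pivot and 12 mm below it, so 93.8 mm ahead of point grip. Fixed to the pliers. Relaxed, the clip is too tight for the stub; fully spread its opening passes a 26 mm rod centred here.
- pliers_left (a joint): Angle of the left half of the pliers: 0 relaxed, 0.2435 rad with the handles squeezed to the stop and the clip fully spread. The right half mirrors it. A spring shuts them; about 10 N a side at point grip reaches the stop, so squeeze with 15 to 30 N.
- cradle: Grey plastic cradle fixed to the desk. Origin on the desk under the pivot of the pliers lying on it, x towards the tips. Two supports 26 mm high: within 10 mm of the origin (30 mm wide) and 93 to 105 mm behind it (90 mm wide); between them only a 5 mm thick, 50 mm wide base plate.
- remote: Bystander: a flat black hand remote control lying on the desk, 150 x 42 x 18 mm.
- usb_stick: Bystander: a small black USB stick, 52 x 18 x 9 mm.
- mug: Bystander: a white mug, 80 mm across, 92 mm high.
- oil_bottle: Bystander: a slim white bottle, 44 mm across, 110 mm high.
- radio: Bystander: a black handheld radio standing up, 55 x 34 mm, 185 mm high with its aerial.
- screwdriver: Bystander: a screwdriver lying on the desk.
- bearing: Bystander: a plain steel bearing ring lying flat, 48 mm across, 14 mm high.
Things that resemble listed ones, but are neither listed nor needed, are in the scene too. Leave any pink look-alike of the pliers alone. Leave any orange look-alike of the axle_block alone.

How it is judged:
By the outcome, as a careful person would: the job done as asked, in the order asked, and still so for the second after the job is handed in, while the arm keeps its last pose, push and grip.
It also fails if it takes over 64 s, if anything falls off the work surface, if the arm or the gripper's body presses on something with over 40 N, if the wrist force passes 120 N, or if a joint passes its speed limit or range.

## Working session

There is one attempt and no reset: what is moved stays moved. The work goes in short steps, each a Python script; the robot and the scene stay as the last script left them, time stands still between calls to the robot, and variables do not carry over. Pictures are saved under pics/ and viewed, at most 10 in all, crops included, and the job is handed in when it is done.

```bash
mkdir -p pics; ls; python3 - <<'E'
from plant import bot
import cv2,numpy as np
for n in("scene","top"):
    im=bot.camera(n); cv2.imwrite(f"pics/{n}0.png",cv2.resize(im[:,:,::-1],(800,600),interpolation=cv2.INTER_CUBIC))
    c=bot.get_calibration(n); print({k:np.round(v,4).tolist() for k,v in c.items()})
s=bot.read_state();print(s)
E
```

```text
pics
{'fx': 402.4944, 'fy': 402.4944, 'cx': 255.5467, 'cy': 197.3059, 'distortion': [-0.1352, 0.0, 0.0, 0.0, 0.0], 'view': [[0.7607, 0.6487, 0.0229, -388.2087], [-0.4033, 0.4446, 0.7998, 155.5337], [0.5087, -0.6176, 0.5998, -1366.1496], [0.0, 0.0, 0.0, 1.0]]}
{'fx': 484.788, 'fy': 484.788, 'cx': 255.1817, 'cy': 188.1225, 'distortion': [-0.0341, 0.0, 0.0, 0.0, 0.0], 'view': [[0.0239, -0.9995, 0.02, -18.4241], [0.9922, 0.0261, 0.1218, -518.6108], [-0.1223, 0.0169, 0.9923, -1439.633], [0.0, 0.0, 0.0, 1.0]]}
{'t': 0.1, 'joint_pos': array([-8.71911704e-01,  3.59315824e-01,  1.11629742e-02, -2.81008346e-04,
       -1.22413239e+00, -2.88122877e-01]), 'qvel': array([ 4.43689909e-06, -8.92317352e-04,  2.17564966e-03,  9.01046289e-04,
       -5.69315087e-04,  4.11826066e-04]), 'tau': array([-2.34086037e-03, -5.84162092e+01,  2.93751651e+01,  7.01562613e+00,
        1.01265500e-02, -6.94163600e-05]), 'tcp_pos': array([ 269.33638277, -618.4573381 ,  225.72643039]), 'eef_rot': array([-2.03893153e-01,  9.78992855e-01,  7.18208293e-04, -2.36312637e-04]), 'contact_force': array([ 0.3640114 ,  0.75678837, -0.3814491 ]), 'moment': array([ 0.04011981, -0.04134507,  0.01136395]), 'finger_force': 0.0, 'width': 87.87846486975235}
```

View pics/top0.png

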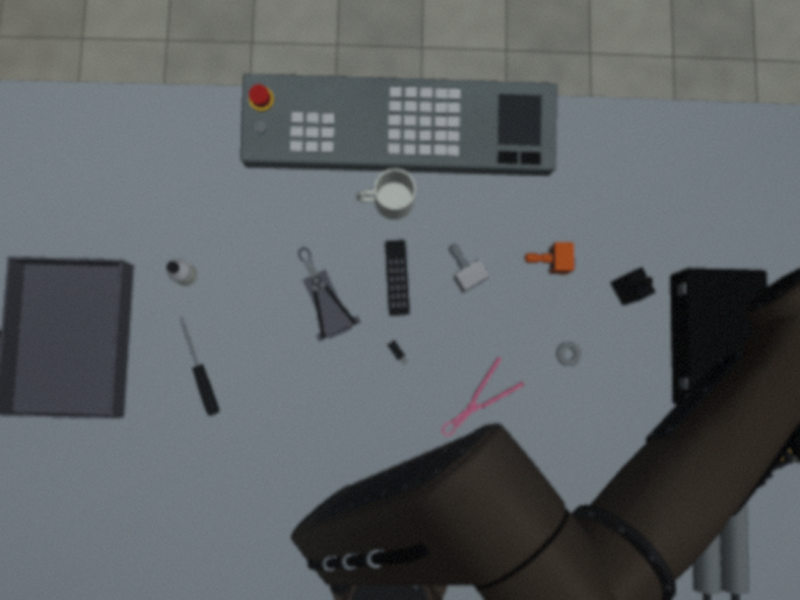

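View pics/scene0.png

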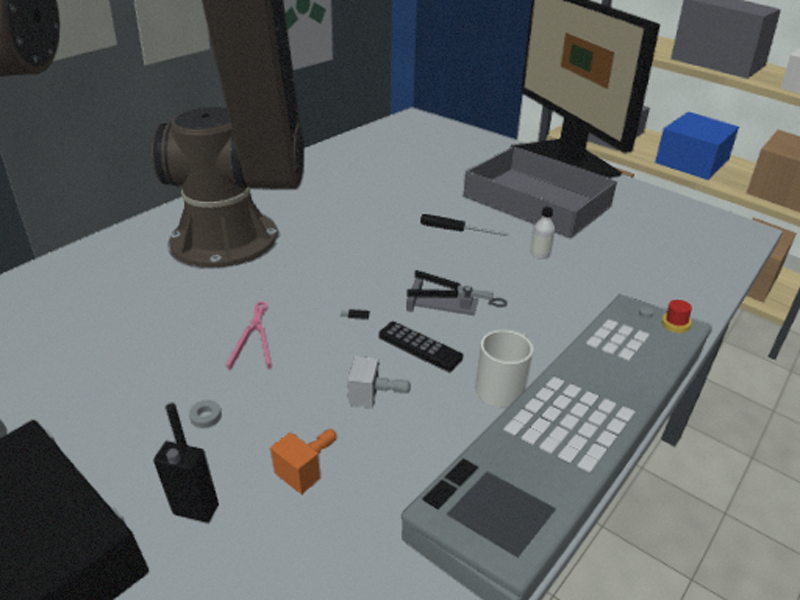

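The top view shows the silver block at about (467,270), with its stub toward (455,247). The pliers on the cradle have their clip at (306,255) and handles at about (335,325). The pink and orange look-alikes are at (475,405) and (550,257). I'll enlarge the relevant areas.

```bash
cat > h.py <<'E'
import numpy as np,cv2
from plant import bot
def crop(n,x0,y0,w,h,s,f):
    im=bot.camera(n)[y0:y0+h,x0:x0+w,::-1]
    cv2.imwrite(f,cv2.resize(im,None,fx=s,fy=s,interpolation=cv2.INTER_CUBIC))
def calib(n):
    c=bot.get_calibration(n);K=np.array([[c["fx"],0,c["cx"]],[0,c["fy"],c["cy"]],[0,0,1.]])
    V=np.diag([1,-1,-1,1])@np.array(c["view"]);return K,np.array(c["distortion"]),V
def ray(n,uv):
    K,d,V=calib(n);p=cv2.undistortPoints(np.array([[uv]],float),K,d).ravel()
    R=V[:3,:3];return -R.T@V[:3,3],R.T@np.array([p[0],p[1],1])
def at(n,uv,z):
    o,d=ray(n,uv);return o+d*(z-o[2])/d[2]
def proj(n,P):
    K,d,V=calib(n);return cv2.projectPoints(np.atleast_2d(np.array(P,float)),V[:3,:3],V[:3,3],K,d)[0].reshape(-1,2)
def down(yaw):
    "tool z down, tool y (closing line) at angle yaw from world x"
    from scipy.spatial.transform import Rotation as R
    y=np.array([np.cos(yaw),np.sin(yaw),0]);z=np.array([0,0,-1.])
    return R.from_matrix(np.c_[np.cross(y,z),y,z]).as_quat()
E
python3 - <<'E'
from h import *
crop("top",185,150,133,75,6,"pics/t1.png")
crop("scene",215,165,115,100,6,"pics/s1.png")
E
```

```text
(no output)
```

View pics/t1.png

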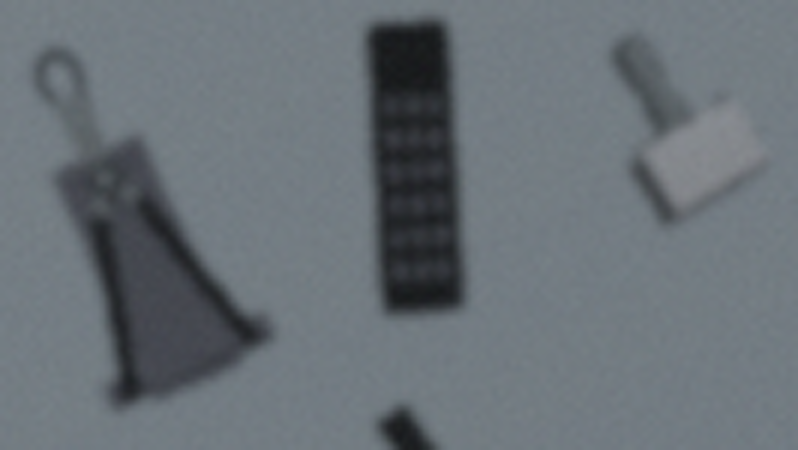

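View pics/s1.png

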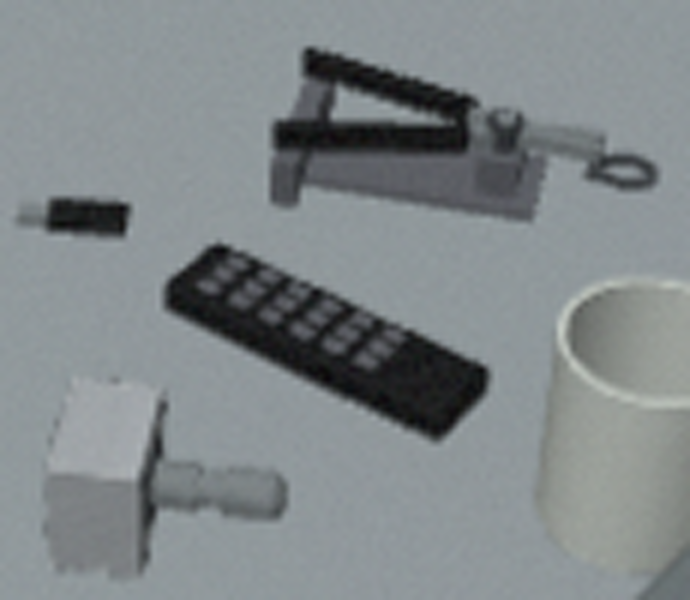

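The crops (6x) show these pixel positions:
- **Block, top crop:** top face corners at about (643,157), (735,100), (768,155) and (682,215), with the stub tip at (628,42).
- **Pliers, top crop:** pivot (105,182), clip ring (60,75), handle ends (127,390) and (252,335).
- **Scene crop:** stub tip (280,492), pivot (505,115), clip (625,170).

```bash
python3 - <<'E'
from h import *
np.set_printoptions(precision=1,suppress=True)
T=lambda u,v,z:at("top",(185+(u+.5)/6-.5,150+(v+.5)/6-.5),z)
S=lambda u,v,z:at("scene",(215+(u+.5)/6-.5,165+(v+.5)/6-.5),z)
c=[T(*p,56) for p in((643,157),(735,100),(768,155),(682,215))]
print("top face",*c,np.mean(c,0)); print("tip",T(628,42,28),"root",T(675,115,28))
e=c[3]-c[0]+c[2]-c[1];print("axis yaw from face",np.arctan2(-e[1],-e[0]))
cs=[S(*p,56) for p in((77,380),(163,385),(140,475),(48,470))];print("scene face",*cs,np.mean(cs,0)); print("scene tip",S(280,492,28))
print("T pivot",T(105,180,42),"clip",T(60,75,21),"hL",T(127,390,40),"hR",T(252,335,40))
print("S pivot",S(505,115,42),"clip",S(625,170,21),"hL",S(275,130,40),"hR",S(308,55,40))
mug=at("top",(395*.64,192*.64),92);print("mug",mug,"orange",at("top",(550*.64,257*.64),50),"remote",T(420,310,18),T(375,310,18),T(445,25,18),"usb",T(395,420,9))
E
```

```text
top face [ 556.2 -113.8   56. ] [ 586.4 -159.6   56. ] [ 558.9 -176.5   56. ] [ 527.5 -133.7   56. ] [ 557.2 -145.9   56. ]
tip [ 619.8 -107.8   28. ] root [ 582.6 -132.4   28. ]
axis yaw from face 0.579803743087123
scene face [ 533.3 -134.4   56. ] [ 561.3 -113.3   56. ] [ 589.9 -158.5   56. ] [ 561.5 -180.4   56. ] [ 561.5 -146.7   56. ]
scene tip [ 618.5 -106.6   28. ]
T pivot [539.4 155.5  42. ] clip [595.9 182.5  21. ] hL [434.2 140.8  40. ] hR [463.4  79.3  40. ]
S pivot [541.7 154.1  42. ] clip [595.8 181.4  21. ] hL [466.1  72.   40. ] hR [436.7 132.7  40. ]
mug [705.9   7.3  92. ] orange [ 596.6 -296.9   50. ] remote [480.2  -4.8  18. ] [479.6  18.1  18. ] [628.  -14.1  18. ] usb [424.4   6.5   9. ]
```

The cameras agree to about 3 mm. The block axis yaw is about 0.58, and the stub grasp point is at about (609,-114). I'll pinch the stub, lift, and let the block swing upright.

```bash
python3 - <<'E'
from h import *
np.set_printoptions(precision=3,suppress=True)
g=np.array([609.3,-113.7]); q0=down(0.58-np.pi/2);q1=down(0.58+np.pi/2)
best=[(abs(j[5]),q) for q in(q0,q1) if (j:=bot.solve_ik([*g,130],q)) is not None]; print([b[0] for b in best])
q=min(best,key=lambda b:b[0])[1]
bot.move_gripper(56)
bot.move_ptp([*g,130],q); bot.line_to([*g,9],120)
bot.move_gripper(0,14); s=bot.read_state(); print("w",s["width"],s["finger_force"],s["contact_force"],s["tcp_pos"])
f0=s["contact_force"]
bot.line_to([*g,80],60); bot.pause(.6)
s=bot.read_state();print(s["t"],s["width"],s["contact_force"]-f0,s["tcp_pos"])
crop("scene",200,180,120,90,6,"pics/s2.png")
E
```

```text
[np.float64(2.0206719143851712), np.float64(1.1209207392046219)]
w 19.265014559035613 14.000668823719025 [ 0.583 -0.99   0.545] [ 609.487 -113.742    9.119]
6.9333 19.39871258535698 [-0.173  1.453 -2.7  ] [ 609.285 -113.691   79.995]
```

View pics/s2.png

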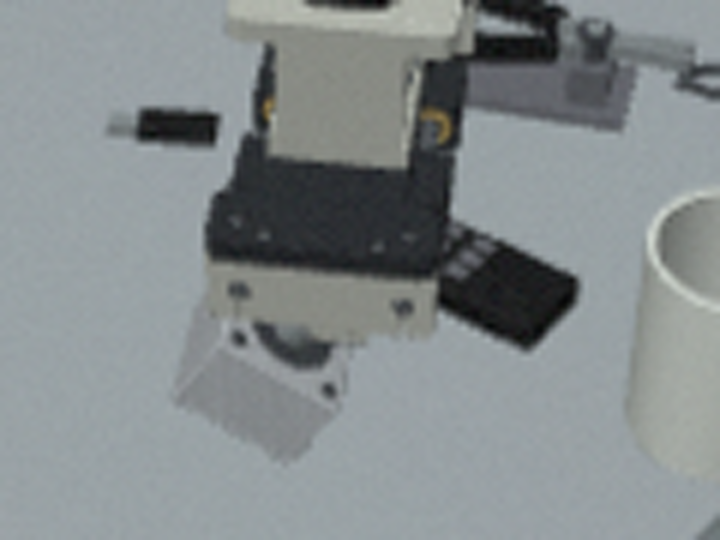

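The block hangs from the stub but is still tilted by friction. Visible corners in the crop are (178,400), (288,463) and (342,405). I'll fit the tilt from these.

```bash
python3 - <<'E'
from h import *
np.set_printoptions(precision=0,suppress=True,linewidth=150)
d=np.array([np.cos(.58),np.sin(.58),0]);n=np.array([-d[1],d[0],0]);z=np.array([0,0,1.])
G=np.array([609.3,-113.7,99])
obs=np.array([[178,400],[288,463],[342,405]])
for th in range(0,70,5):
    t=np.radians(th);a=np.cos(t)*z+np.sin(t)*d; b=np.cos(t)*d-np.sin(t)*z
    P=[G+a*(h-78.5)+b*i*28+n*j*28 for h in(0,38) for i in(-1,1) for j in(-1,1)]
    p=(proj("scene",P)-[200,180]+.5)*6-.5
    D=np.linalg.norm(obs[:,None]-p[None],axis=2);print(th,D.min(1),D.argmin(1),p.round().tolist() if th in(0,20,30,40) else "")
E
```

```text
0 [85. 27. 64.] [4 0 6] [[262.0, 455.0], [282.0, 360.0], [402.0, 470.0], [416.0, 374.0], [262.0, 386.0], [283.0, 291.0], [406.0, 401.0], [421.0, 305.0]]
5 [78. 45. 55.] [4 0 6] 
10 [65. 63. 45.] [0 0 6] 
15 [48. 61. 34.] [0 2 6] 
20 [31. 43. 24.] [0 2 6] [[199.0, 423.0], [222.0, 328.0], [330.0, 471.0], [347.0, 376.0], [231.0, 360.0], [253.0, 266.0], [366.0, 410.0], [382.0, 314.0]]
25 [14. 25. 14.] [0 2 6] 
30 [6. 7. 6.] [0 2 6] [[172.0, 401.0], [197.0, 307.0], [294.0, 465.0], [313.0, 370.0], [220.0, 344.0], [242.0, 250.0], [344.0, 410.0], [361.0, 315.0]]
35 [20. 12. 10.] [0 2 6] 
40 [36. 30. 20.] [0 2 6] [[150.0, 377.0], [176.0, 283.0], [259.0, 455.0], [280.0, 359.0], [212.0, 328.0], [235.0, 234.0], [322.0, 408.0], [340.0, 313.0]]
45 [52. 48. 31.] [0 2 6] 
50 [63. 61. 42.] [2 6 6] 
55 [45. 64. 52.] [2 6 6] 
60 [28. 68. 63.] [2 6 6] 
65 [12. 75. 73.] [2 6 6]
```

The tilt fits 30°. I'll rotate the tool by -30° about the closing line, lower until the block touches, and release.

```bash
cat > a.py <<'E'
from h import *
from scipy.spatial.transform import Rotation as R
np.set_printoptions(precision=2,suppress=True)
n=np.array([-np.sin(.58),np.cos(.58),0])
G=np.array([609.3,-113.7,99.])
q=(R.from_rotvec(-np.radians(30)*n)*R.from_quat(bot.read_state()["eef_rot"])); tz=q.as_matrix()[:,2]; q=q.as_quat()
print(tz)
bot.line_to(G+19*tz,40,q); bot.pause(.2); 
bot.line_to([*G[:2],82]+19*tz,60); bot.pause(.3); f0=bot.read_state()["contact_force"]; print(f0)
h=82
while h>74:
    h-=.7; bot.line_to([*G[:2],h]+19*tz,15); bot.pause(.08); f=bot.read_state()["contact_force"]
    if f[2]-f0[2]>2.5: break
print(h,f-f0,bot.read_state()["t"])
crop("scene",200,180,120,90,6,"pics/s3.png")
E
python3 a.py
```

```text
[ 0.42  0.27 -0.87]
[-0.63  0.91 -2.65]
79.89999999999999 [-1.85 -0.5   6.88] 9.925
```

View pics/s3.png

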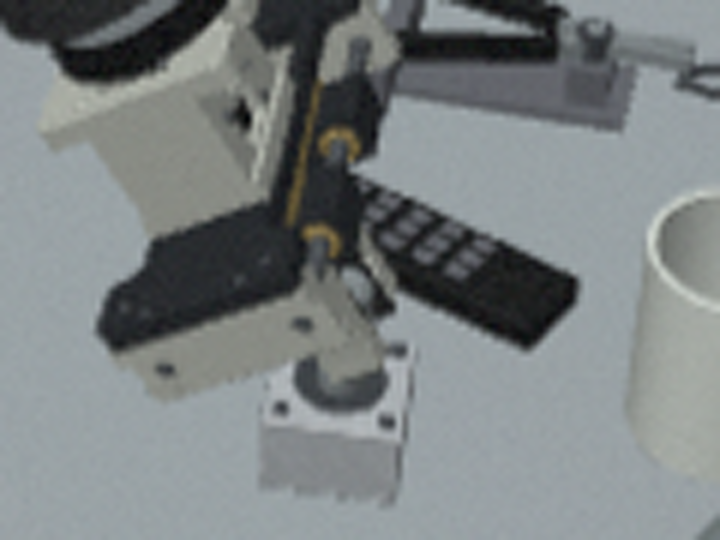

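The block now stands upright with its stub vertical. I'll release it, retreat, and take the pliers.

```bash
cat > b.py <<'E'
from h import *
from scipy.spatial.transform import Rotation as R
np.set_printoptions(precision=2,suppress=True)
s=bot.read_state(); tz=R.from_quat(s["eef_rot"]).as_matrix()[:,2]
bot.move_gripper(50); p=s["tcp_pos"]-110*tz; bot.line_to(p,150)
yaw=0.472; a=np.array([np.cos(yaw),np.sin(yaw)]); g=np.array([540.5,154.8])-42*a
c=[(j,q) for q in(down(yaw-np.pi/2),down(yaw+np.pi/2)) if (j:=bot.solve_ik([*g,130],q)) is not None]
print([x[0] for x in c]); q=min(c,key=lambda x:abs(x[0][5]))[1]
bot.move_gripper(74); bot.move_ptp([*g,150],q); bot.line_to([*g,14],120)
bot.move_gripper(0,23); s=bot.read_state(); print("w",s["width"],s["finger_force"],s["contact_force"],s["tcp_pos"])
if s["width"]<30:
    bot.line_to([*g,115],80); bot.pause(.2); s=bot.read_state(); print(s["t"],s["width"],s["contact_force"])
crop("top",185,150,133,90,6,"pics/t4.png"); crop("scene",200,130,130,100,6,"pics/s4.png")
E
python3 b.py
```

```text
[array([ 0.64,  0.19, -0.46,  0.  , -0.92,  1.4 ]), array([ 0.64,  0.19, -0.46,  0.  , -0.92, -1.74])]
w 21.613815766331562 22.55249261856079 [-2.34 -1.44  6.14] [503.11 135.58  14.2 ]
17.675 21.336850315997893 [ 0.02  0.19 -2.12]
```

View pics/s4.png

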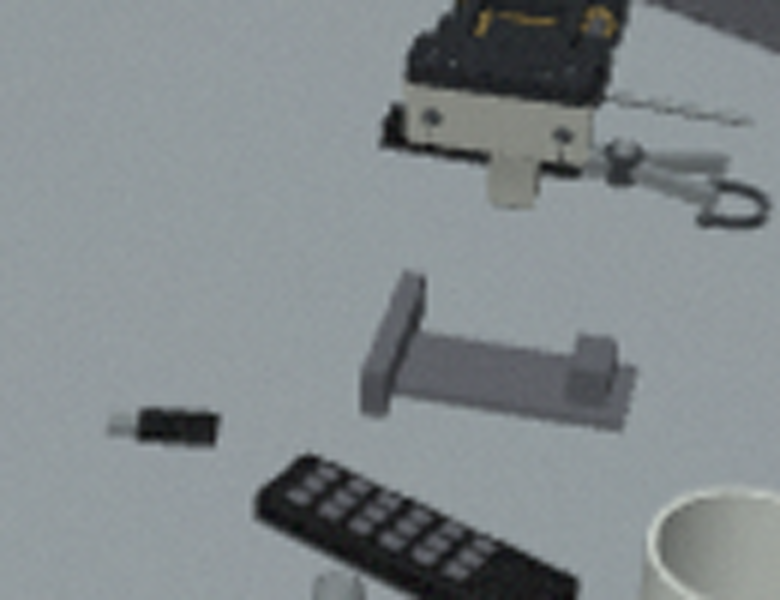

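View pics/t4.png

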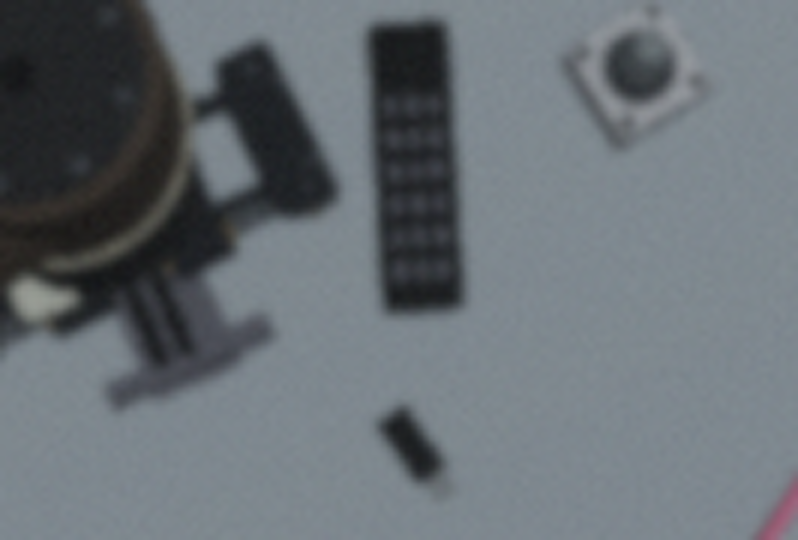

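The pliers are held squeezed, and the cradle and other objects are undisturbed. Pixel positions:
- **Top crop:** stub tip circle at about (642,63), block face corners (570,62), (652,8), (708,85) and (625,143).
- **Scene crop:** pivot (624,150), clip ring centre about (735,205).

Next I'll compare these with the predicted positions.

```bash
python3 - <<'E'
from h import *
np.set_printoptions(precision=1,suppress=True)
T=lambda u,v,z:at("top",(185+(u+.5)/6-.5,150+(v+.5)/6-.5),z)
c=[T(*p,38) for p in((570,62),(652,8),(708,85),(625,143))]
print("face",np.mean(c,0),"tip",T(642,63,92))
s=bot.read_state(); g=s["tcp_pos"]+[0,0,19]; a=np.array([np.cos(.472),np.sin(.472),0])
print("tcp",s["tcp_pos"])
pr=lambda P:(proj("scene",P)-[200,130]+.5)*6-.5
print("pred clip centre",pr(g+93.8*a-[0,0,12]),"pivot bolt",pr(g+42*a+[0,0,9]),"1mm along",pr(g+103.8*a-[0,0,12]))
t=np.linspace(0,2*np.pi,24); P=[g+93.8*a-[0,0,12]+14*np.array([np.cos(x),np.sin(x),0]) for x in t]
p=pr(P);print("ring bbox",p.min(0),p.max(0))
# final pose reach options
st=T(642,63,92)[:2]
for y in np.arange(-.9,1.0,.2):
    b=np.array([np.cos(y),np.sin(y)]); j=bot.solve_ik([*(st-93.8*b),115],down(y-np.pi/2)); j2=bot.solve_ik([*(st-93.8*b),115],down(y+np.pi/2))
    print(round(y,1),j is not None and j,j2 is not None and j2)
E
```

```text
face [ 601.3 -112.7   38. ] tip [ 597.3 -109.3   92. ]
tcp [503.  135.6 114.8]
pred clip centre [[719.7 198.2]] pivot bolt [[612.3 142.8]] 1mm along [[741.3 201.4]]
ring bbox [689.4 182.4] [750.1 214.6]
-0.9 [ 0.3  0.2 -0.4  0.  -0.9  0.4] [ 0.3  0.2 -0.4  0.  -0.9 -2.8]
-0.7 [ 0.3  0.2 -0.5  0.  -0.9  0.6] [ 0.3  0.2 -0.5  0.  -0.9 -2.6]
-0.5 [ 0.3  0.2 -0.5  0.  -0.9  0.8] [ 0.3  0.2 -0.5  0.  -0.9 -2.3]
-0.3 [ 0.2  0.2 -0.5  0.  -0.9  1. ] [ 0.2  0.2 -0.5  0.  -0.9 -2.1]
-0.1 [ 0.2  0.2 -0.5  0.  -0.9  1.3] [ 0.2  0.2 -0.5  0.  -0.9 -1.9]
0.1 [ 0.1  0.2 -0.5  0.  -0.9  1.5] [ 0.1  0.2 -0.5  0.  -0.9 -1.6]
0.3 [ 0.1  0.2 -0.5  0.  -0.9  1.8] [ 0.1  0.2 -0.5  0.  -0.9 -1.4]
0.5 [ 0.1  0.2 -0.4  0.  -0.9  2. ] [ 0.1  0.2 -0.4  0.  -0.9 -1.1]
0.7 [ 0.   0.3 -0.4  0.  -0.9  2.2] [ 0.   0.3 -0.4  0.  -0.9 -0.9]
0.9 [ 0.   0.3 -0.4  0.  -0.9  2.5] [ 0.   0.3 -0.4  0.  -0.9 -0.7]
```

The pliers sit about 5 mm farther forward in the grip than predicted. The relative look above the stub will settle that. I'll hover with the pliers at yaw -90°, where both cameras should see the clip.

```bash
cat >> h.py <<'E'
def pair(f,P,w=50,s=8):
    o=[];ims=[]
    for n in("top","scene"):
        x,y=(proj(n,P)[0]-w/2).round().astype(int); o.append((x,y))
        ims.append(cv2.resize(bot.camera(n)[y:y+w,x:x+w,::-1],None,fx=s,fy=s,interpolation=cv2.INTER_CUBIC))
    cv2.imwrite(f,np.hstack(ims));return o
E
python3 - <<'E'
from h import *
np.set_printoptions(precision=2,suppress=True)
s=bot.read_state(); q=down(-np.pi)
bot.line_to(s["tcp_pos"]+[0,0,20],100)
bot.move_ptp([600,-13,135],q); bot.line_to([600,-13,105],80); bot.pause(.3)
s=bot.read_state();print(s["t"],s["width"],s["tcp_pos"],s["joint_pos"])
print(pair("pics/p5.png",[600,-111,95]))
E
```

```text
20.4583 21.18807119447011 [600.25 -12.96 105.45] [ 0.3   0.34 -0.31  0.   -0.92 -0.3 ]
[(np.int64(267), np.int64(134)), (np.int64(230), np.int64(198))]
```

View pics/p5.png

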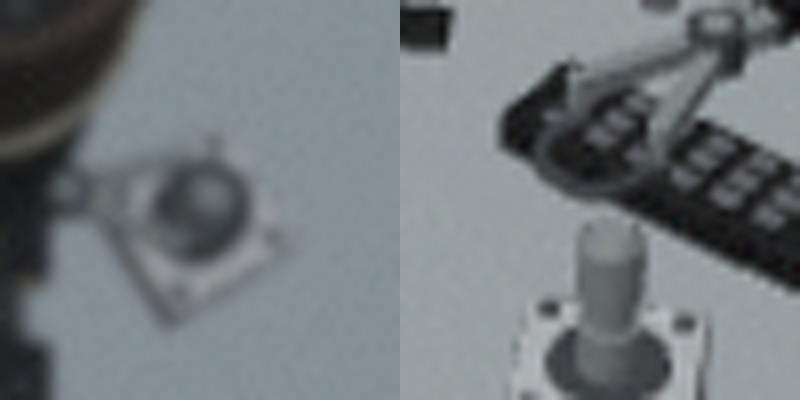

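In the pair, the top view (left) shows the clip ring centre at about (203,208) and the bright stub tip at about (210,193). In the scene view (right), the tip centre is at about (612,226), with the ring's outer edge from x 535 to 658 and its bottom at y 197, so its centre is near (597,160). Next I'll compute the relative offset.

```bash
python3 - <<'E'
from h import *
np.set_printoptions(precision=1,suppress=True)
O={"top":(267,134),"scene":(230,198)}
A=lambda n,u,v,z:at(n,(O[n][0]+(u+.5)/8-.5,O[n][1]+(v+.5)/8-.5),z)
for n,cl,tp in(("top",(203,208),(210,193)),("scene",(197,160),(212,226))):
    a=A(n,*cl,112.4);b=A(n,*tp,92);print(n,"clip",a,"tip",b,"delta",b-a)
print("scene stub mid-side",A("scene",206,345,38), "base disc top", A("top",205,208,38),"nominal clip",[600.25,-12.96-93.8])
pr=lambda n,P:((proj(n,P)-O[n]+.5)*8-.5)
t=np.linspace(0,2*np.pi,36)
for y in(-104,-107,-110,-113):
    for n in O:
        p=pr(n,[[600.25+17*np.cos(x),y+17*np.sin(x),112.4] for x in t]);print(y,n,p.min(0),p.max(0))
E
```

```text
top clip [ 595.  -108.4  112.4] tip [ 604.5 -112.8   92. ] delta [  9.5  -4.4 -20.4]
scene clip [ 599.3 -113.1  112.4] tip [ 606.3 -114.    92. ] delta [  7.   -0.9 -20.4]
scene stub mid-side [ 601.1 -108.6   38. ] base disc top [ 608.9 -116.1   38. ] nominal clip [600.25, -106.75999999999999]
-104 top [144.2 147.4] [237.8 239.7]
-104 scene [161.3 109.5] [278.8 184.4]
-107 top [152.4 147.6] [246.1 240. ]
-107 scene [154.5 114.3] [272.2 189.5]
-110 top [160.7 147.8] [254.4 240.2]
-110 scene [147.6 119.1] [265.6 194.6]
-113 top [169. 148.] [262.6 240.4]
-113 scene [140.7 123.9] [258.9 199.7]
```

```bash
python3 - <<'E'
from h import *
np.set_printoptions(precision=2,suppress=True)
bot.line_to([607,-15,105],60); bot.line_to([607,-15,92],40); bot.pause(.4)
s=bot.read_state();print(s["t"],s["width"],s["tcp_pos"],s["contact_force"])
print(pair("pics/p6.png",[606,-113,96],32,12.5))
E
```

```text
21.7083 21.336285490406667 [607.06 -14.96  92.16] [ 0.39 -0.38 -2.96]
[(np.int64(277), np.int64(141)), (np.int64(240), np.int64(208))]
```

View pics/p6.png

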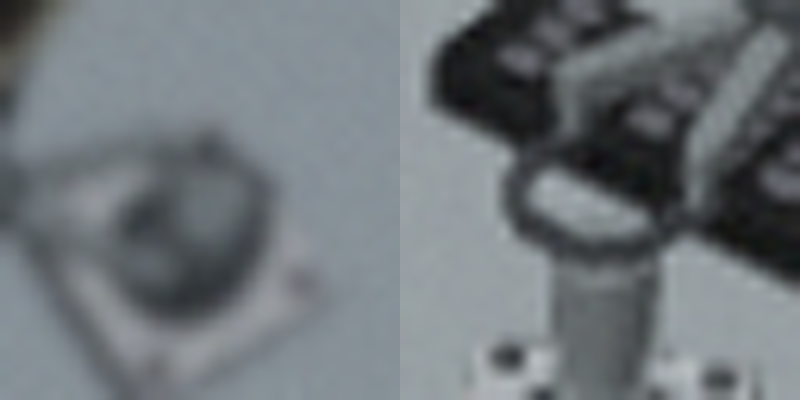

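In the last pair, the scene view (right) shows the ring's outer edge from x 503 to 687 with its bottom at y 258, so its centre is about (595,200). The stub sides run from x 551 to 660. In the top view (left), the bright tip is at about (210,205).

```bash
python3 - <<'E'
from h import *
np.set_printoptions(precision=1,suppress=True)
O={"top":(277,141),"scene":(240,208)}
A=lambda n,u,v,z:at(n,(O[n][0]+(u+.5)/12.5-.5,O[n][1]+(v+.5)/12.5-.5),z)
print("scene clip",A("scene",195,200,99.2),"tip",A("scene",206,228,92),"top tip",A("top",210,205,92))
pr=lambda n,P:((proj(n,P)-O[n]+.5)*12.5-.5)
t=np.linspace(0,2*np.pi,36)
for y in(-108.8,-111,-113,-115):
    for n in O:
        p=pr(n,[[607+17*np.cos(x),y+17*np.sin(x),99.2] for x in t]);print(y,n,p.min(0),p.max(0),p.mean(0))
for P in([606,-113],[609,-114],[604,-112]):
    print(P,*[(pr(n,[[*P,92]])[0],pr(n,[[*P,70]])[0],pr(n,[[*P,38]])[0]) for n in O])
E
```

```text
scene clip [ 604.8 -115.7   99.2] tip [ 606.2 -113.9   92. ] top tip [ 606.8 -114.3   92. ]
-108.8 top [117.  126.3] [261.9 269.2] [189.5 195.8]
-108.8 scene [136.7 128.2] [320.  247.4] [230.2 188.5]
-111 top [126.4 126.6] [271.2 269.4] [198.9 196. ]
-111 scene [128.9 133.7] [312.4 253.3] [222.5 194.2]
-113 top [134.9 126.8] [279.8 269.7] [207.4 196.3]
-113 scene [121.8 138.8] [305.6 258.7] [215.5 199.5]
-115 top [143.4 127.1] [288.3 269.9] [215.9 196.5]
-115 scene [114.6 143.9] [298.7 264.1] [208.5 204.7]
[606, -113] (array([204.4, 208.1]), array([195.4, 225.2]), array([182.9, 249.1])) (array([208.5, 225.1]), array([205.7, 313.5]), array([201.8, 437.6]))
[609, -114] (array([208.8, 195.7]), array([199.8, 212.9]), array([187.1, 237.1])) (array([217.3, 234.8]), array([214.4, 323.3]), array([210.3, 447.5]))
[604, -112] (array([200. , 216.3]), array([191.1, 233.3]), array([178.6, 257. ])) (array([203.8, 217.8]), array([201. , 306.1]), array([197.2, 430.2]))
```

Both views put the tip at about (606.5,-114), with the clip within about 1 mm of it. I'll descend in small steps while watching the force.

```bash
cat > d.py <<'E'
from h import *
np.set_printoptions(precision=2,suppress=True)
x,y,z=607.7,-15.2,92
bot.line_to([x,y,z],20); bot.pause(.3); f0=bot.read_state()["contact_force"]
while z>55.7:
    z=max(z-2,55.7); bot.line_to([x,y,z],25); bot.pause(.1); s=bot.read_state(); d=s["contact_force"]-f0
    if np.linalg.norm(d)>1.0: print(z,d)
    if np.linalg.norm(d)>4: break
print(s["t"],s["tcp_pos"],s["width"],s["finger_force"],d,s["moment"])
E
python3 d.py
```

```text
90 [-0.73  1.2  -0.5 ]
84 [-0.7   0.85  0.77]
82 [-0.2   0.94  0.46]
76 [-0.58 -0.91 -0.07]
74 [-0.9   0.28 -0.79]
68 [-0.15  1.04  0.37]
66 [-0.87  1.23  0.42]
58 [-0.7   1.07  0.09]
56 [ 0.25 -0.74  0.86]
29.0083 [607.7  -15.19  55.72] 21.238106558526205 22.49769687652588 [-0.67  0.23  0.52] [0.02 0.07 0.01]
```

The descent was free of contact. I'll check numerically that the clip's dark front arc crosses the stub at the right height.

```bash
python3 - <<'E'
from h import *
np.set_printoptions(precision=1,suppress=True,linewidth=200)
im=bot.camera("scene").mean(2); o,_=ray("scene",(255,225)); S=np.array([606.5,-114,0]); 
v=o[:2]-S[:2]; v/=np.linalg.norm(v)
for h in(92,80,62,57,45): print(h,"axis",proj("scene",S+[0,0,h])[0],"front ring r=15",proj("scene",S+[*(15*v),h])[0])
L=proj("scene",S+[17*v[1],-17*v[0],62])[0];Rr=proj("scene",S+[-17*v[1],17*v[0],62])[0];print("sides",L,Rr)
y0=218;print("cols 244..268");
for y in range(y0,252): print(y,im[y,244:269].astype(int))
print(bot.read_state()["t"])
E
```

```text
92 axis [256.1 225.9] front ring r=15 [256.  230.1]
80 axis [256.  229.7] front ring r=15 [255.8 234. ]
62 axis [255.8 235.4] front ring r=15 [255.7 239.8]
57 axis [255.8 237. ] front ring r=15 [255.6 241.3]
45 axis [255.6 240.7] front ring r=15 [255.5 245.1]
sides [248.6 235.2] [263.  235.7]
cols 244..268
218 [162 132  95  66  33  30  24  22  16  24  29  27  33  25  45  67  89  73  38  44  56  55  71  70  85]
219 [160 158 159 131  98  66  35  24  23  21  27  23  32  36  28  35  41  32  31  65 103  93  75  72  86]
220 [158 159 159 157 157 133  94  69  39  23  21  22  26  29  27  33  33  40  46  82 120 121 113  64  62]
221 [157 160 158 158 159 157 158 132  92  68  37  22  27  27  35  45  69  82  97 132 131 127 125  81  67]
222 [158 158 160 159 156 157 159 156 157 131  93  62  45  54  77  95 129 132 128 126 122 106  90  82 102]
223 [159 158 156 155 159 159 159 158 159 155 154 126  96 110 129 128 128 122 102 104  81  81  81 105 132]
224 [157 159 158 156 159 159 157 158 156 145 139 130 135 132 126 101 102  85  84  77  80  78  87 131 129]
225 [159 159 157 159 160 158 158 159 142 130 136 1
[... 2119 characters left out ...]
 93  87  81  76  66  64  67  66 104 173 171 173 105 139]
246 [173 163 170 174 174 128  77  68  66  67  73  70  78  71  68  69  68  64  94 153 172 169 173  96 142]
247 [169 114 133 158 176 174 130 101  79  68  69  68  68  70  68  64  88 110 150 175 174 171 169  88 142]
248 [141  73  64 123 171 175 175 160 128 100 101  86  86  83 101 112 139 172 170 160 165 172 165  86 147]
249 [141 118 114 149 174 174 173 174 175 155 154 140 140 137 156 177 173 173 137 112 127 163 146  99 157]
250 [166 169 171 172 176 177 180 178 178 173 174 176 178 180 179 178 175 175 105  65  64 156 122 108 159]
251 [139 145 153 162 167 167 169 170 172 163 166 168 172 177 181 179 179 180 142 118 114 173 113 115 157]
29.0583
```

The dark clip band crosses the stub at rows 239–240, where 239.8 is predicted for the groove. The ring's sides lie symmetrically to the left and right of the stub. I'm handing it in.

```bash
python3 -c "
from plant import bot
print(bot.close_job())"
```

```text
the job is handed in; nothing more can be done
None
```

The job is handed in at about 29 s: the block stands upright and released, and the pliers are held squeezed with the spread clip level around the groove; the final camera check put the clip at the groove's height, and in the pictures I saw nothing else on the desk had moved.

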